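# Bin the cracked egg and candle the marked one

### The job

Finish checking this rack of eggs: lift the cracked egg out and drop it into the open food-waste caddy. Then take the candling lamp from its stand and hold it upright, hood down, on the blue dot on top of the marked egg, the whole dot inside the hood, pressing gently so that the sprung hood is pushed about halfway back. The program finishes while still holding the lamp there; the other eggs stay in their cups.

Things in the scene. Friction and masses are not known exactly. Their poses are not given: they have to be found in the camera images.
- egg_rack: light-wood egg rack, 64 x 252 x 34 mm, fixed to the worktop: one row of four cups along its y axis, 60 mm apart (y = -90, -30, 30, 90 mm), each a 36 mm hole holding an egg. Take an egg across the row (fingers closing along the rack's x; its x sides are free for 60 mm), fingertips above the 34 mm high top. Origin: centre of its underside
- egg_cracked: brown hen's egg, 57 mm tall, 44 mm across at 31 mm above its lower tip, 60 g, with a dark hole in its top and dark cracks running down from it. Stands blunt end up in a cup of the rack, its lower tip 17 mm above the worktop. Origin: lower tip; z up through the blunt end
- egg_marked: brown egg of the same size and mass, whole, with a blue 12 mm food-pen dot on its blunt upper end; stands in a cup of the rack like the others. Origin: lower tip; z up through the dot. It tips and slides in its cup if pushed sideways
- blue_dot (a point): the centre of the blue dot, the top of the marked egg, 74 mm above the worktop; z is the egg's own long axis
- egg_good_a: plain whole brown egg of the same size, in a cup of the rack. Origin: lower tip
- egg_good_b: second plain whole brown egg of the same size, in a cup of the rack. Origin: lower tip
- caddy: sage-green round food-waste pail fixed to the worktop, 124 mm tall, mouth 152 mm across inside, floor 112 mm across inside and 5 mm above the worktop; its flip lid stands open, upright, at the +y side of the rim and reaches 290 mm above the worktop; wire handle hangs at the -y side. Origin: centre of its underside
- caddy_mouth (a point): centre of the caddy's open mouth, at rim height, 124 mm above the worktop
- lamp: egg-candling lamp, a round torch 120 mm long, 110 g, standing upright with its hood down in the stand. Grey ribbed barrel 29 mm across from 50 to 117 mm above the hood's rim: take it there. Below it the white hood with a black rubber rim, 34 mm across. Origin: centre of the hood's lower rim (hood not pushed in); z up along the barrel to the tail
- hood_rim (a point): centre of the open lower rim of the hood: a ring 24 mm across inside and 34 mm outside. It moves with the hood
- lamp_hood (a joint): how far the hood is pushed back over the barrel, m: 0 free (fully out), 0.008 fully in. Spring: about 1.5 N to start it moving, 4.3 N at half travel (0.004), 7.1 N at the end, plus up to 0.2 N for its own weight. The 8 mm white-and-red band on the barrel above the hood disappears under it as it goes back
- lamp_stand: black round foot 80 mm across and 10 mm thick, fixed to the worktop, with a steel stub (19 mm across, 10 mm tall) in its middle that reaches loosely into the hood's mouth; the lamp stands on it with its hood rim 10 mm above the worktop. Lift the lamp straight up at least 15 mm to clear the stub. Origin: centre of its underside
There are look-alikes about, which are no part of the job. Leave any green or turquoise look-alike of the egg_good_a alone.

How it is judged (in metres and radians):
On the way, in this order (a step that is already met when the one before it is completed fails the run):
1. the cracked egg lies in the caddy, let go (horizontal distance between egg_cracked and caddy below 0.075 m and height (world z) of egg_cracked below 0.09 m and contact force between egg_cracked and caddy above 0.1 N and contact force between the fingers and egg_cracked below 0.1 N), for 0.2 s.
2. the lamp is held in the fingers, lifted clear of its stand (height (world z) of lamp above 0.04 m and contact force between the fingers and lamp above 2 N and contact force between lamp and lamp_stand below 0.1 N), for 0.2 s.
At the end, for the whole second after the job is handed in: Cracked egg at rest in the caddy; lamp held in the fingers, still, within 7 deg of upright, hood rim on the marked egg, its centre within 6 mm of the dot's, hood in 1.8 to 6.5 mm, 1.5 to 12 N on the egg; the three whole eggs upright in their cups (within 11 to 14 deg), moved under 10 mm (horizontal distance between egg_cracked and caddy below 0.075 m and height (world z) of egg_cracked below 0.09 m and linear speed of egg_cracked below 0.05 m/s and horizontal distance between hood_rim and blue_dot below 0.006 m and angle between lamp's own z axis and vertical below 0.12 rad and value of joint lamp_hood between 0.0018 and 0.0065 m and contact force between lamp and egg_marked between 1.5 and 12 N and contact force between the fingers and lamp above 3 N and linear speed of lamp below 0.03 m/s and distance of each of egg_marked, egg_good_a, egg_good_b from where it was at the start of the episode below 0.01 m and angle between egg_marked's own z axis and vertical below 0.2 rad and angle between each of egg_good_a, egg_good_b's own z axis and vertical below 0.25 rad); the arm keeps its last pose, push and grip.
It fails at once if the marked egg is pressed hard enough to crack it (25 N by the lamp) (contact force between lamp and egg_marked above 25 N).
It fails at once if a whole egg is taken or knocked out of its cup (distance of any of egg_marked, egg_good_a, egg_good_b from where it was at the start of the episode above 0.025 m).
It also fails if it takes over 56 s, if anything falls off the work surface, if the arm or the gripper's body presses on something with over 40 N, if the wrist force passes 120 N, or if a joint passes its speed limit or range.

### The arm

A 7-joint arm with a two-finger parallel gripper is mounted at the origin on a cart in front of the work surface, level with it; the furniture and walls round the work are solid. World frame = base frame: x ahead of the robot, y to its left, z up, the work surface at z = 0. Lengths are in m, angles in degrees, forces in N, time in s.
With the tool pointing down it reaches from about 0.425 to 0.825 m from the base axis. Payload 3.6 kg.
Tool frame: the origin (TCP) lies at the very end of the fingers, on their centre line; the grasp point (between the pads) lies 19 mm behind it (bot.grasp_offset is the z of the grasp point in the tool frame, in m); z points along the fingers, y is the line along which they close (so a half turn about z gives the same grasp; the last joint's range is limited). The gripper opens to 85 mm and grips with 20 to 120 N. Pads are 22 mm wide; open, the fingers measure 114 mm over their backs; the gripper's body (76 mm by 85 mm) begins 54 mm behind the grasp point. The pads swing forward as they close: fully open they stand 13 mm farther back than shut.
Start: joints at [73.253, 35.231, -0.722, 81.555, 0.464, 63.22, -2.315], TCP at [0.171, -0.627, 0.231] pointing down, gripper open.
Joint ranges: [-178.69, 178.69], [-17.37, 117.87], [-77.05, 75.6], [15.02, 138.74], [-78.02, 258.01], [0.78, 113.62], [-162.83, 162.83]. Speed limits (degrees/s): [159.86, 159.86, 180, 180, 180, 180, 180].

### API

Orientations are given as a 3x3 rotation matrix whose columns are the frame's x, y, z axes.
In Python, from plant import bot gives the robot as it stands. The module is installed in compiled form; this text tells all that it offers.
- The arm moves only by the tool jog_arm, never from a script. Its argument "increments" is a list of rows, each a list of 3 entries, a list of its own where there are three numbers: the turn, a rotation vector about the tool's x, y, z in fractions of the full range, 1 being 120 degrees, then the shift along the tool's x, y, z in shares of 1 m (1.0 is 1 m), then the finger opening in mm, from 0 to 85.4. A call has 1 to 12 rows; each row is the pose to reach, as a shift and turn from the pose commanded when the call began, along the tool's axes at that moment; what a row does not reach only later rows make up. A row lasts 1/10 s, in which the tool goes at most 50 mm and 8.59 degrees, less where a joint would pass 70% of its speed; a pose out of reach is approached as far as the arm can. No shift or turn number may pass 1 either way. A call with a gripper value outside its range is refused whole. The fingers move at their own pace and stop on an object; "grip_force" is the grip in N (left out, the last holds). Time passes only in rows, so rows that repeat a pose let the fingers close. It gives the time, the measured TCP pose, the force, the opening and the grip force at its end, in the units of the state.
- bot.get_obs(): the state, without advancing time (a new reading comes with each control period).
- bot.grab_frame(name): name is "scene" or "top" or "wrist"; returns a dict with "img" (400x640x3 uint8, red, green, blue), "z_map" (400x640 float32, m along the optical axis (not along the pixel's ray), 0 where there is no reading), "camera_matrix" (3x3 intrinsics, pixels), "k1" (the pictures are not rectified: a ray, as slopes to the right and down, at radius r is drawn at 1 + k1 r^2 times it, then the intrinsics apply), "position" and "orientation" of the camera in the world. Camera axes: x right, y down, z forward; pixel columns grow to the right and rows downward; lengths in m; the calibration is good to about 2 mm. A picture is of the moment at which its call begins.
- bot.job_done(): hands the job in; it is judged then, once.
The state is a dict: "t": time; "qpos": joint angles; "qvel": joint speeds; "effort": joint torques, N m; "tcp_pos": TCP position; "tool_rot": TCP orientation; "contact_force": force on the tool from outside, world axes, zero at the start; "torque": the same for the moment, N m; "gripper_width": opening from 0.0 (shut) to 1.0 (fully open); "gripper_force": force on a finger pad.
Only numpy, scipy, OpenCV 4.12 (cv2) and the standard library are available. Lean on these libraries where they do the work, as an engineer would, in place of code of your own. Each camera call takes 0.05 s, during which the arm holds its last target. There are 200 camera calls.

## Working session

There is one attempt and no reset: what is moved stays moved. The work goes in short steps, Python scripts to look and compute and a tool call to move; the robot and the scene stay as the last step left them, time stands still between calls to the robot, and variables do not carry over. Pictures are saved under pics/ and viewed, at most 10 in all, crops included, and the job is handed in when it is done.

Besides the shell and the picture viewer there is one more tool, called after "Call:" by a JSON object that holds its "fn" and its "kwargs", one argument or row to a line. jog_arm: Moves the arm, as the interface text tells. Its arguments: {"type":"object","properties":{"increments":{"type":"array"},"grip_force":{"type":"number"}},"required":["increments"]}

```bash
mkdir -p pics
cat > h.py <<'E'
import numpy as np, cv2
from plant import bot
def save(f,n): cv2.imwrite(f'pics/{n}.png',cv2.cvtColor(f['img'],cv2.COLOR_RGB2BGR))
def ray(f,u,v):
    K=np.array(f['camera_matrix']); k=f['k1']
    d=np.array([(u-K[0,2])/K[0,0],(v-K[1,2])/K[1,1]]); s=d.copy()
    for _ in range(20): s=d/(1+k*(s@s))
    return np.array(f['position']),np.array(f['orientation'])@np.array([s[0],s[1],1.]),s
def onplane(f,u,v,z):
    p,r,_=ray(f,u,v); return p+r*(z-p[2])/r[2]
def depthpt(f,u,v):
    p,r,_=ray(f,u,v); return p+r*f['z_map'][int(round(v)),int(round(u))]
E
python3 - <<'E'
from h import *
import pickle
F={n:bot.grab_frame(n) for n in('scene','top')}
pickle.dump(F,open('f0.pkl','wb'))
for n in F: save(F[n],n); print(n,F[n]['position'],np.round(F[n]['orientation'],3),F[n]['k1'])
a=np.vstack([F['scene']['img'],F['top']['img']])
o=bot.get_obs();print(o['tcp_pos'],o['tool_rot'],o['t'],bot.grasp_offset)
E
```

```text
scene [-0.18444213  0.42738736  0.87851838] [[-0.565 -0.578  0.589]
 [-0.825  0.381 -0.417]
 [ 0.016 -0.722 -0.692]] -0.039673080154433125
top [ 0.38365738 -0.03631259  1.33600518] [[ 0.027 -0.997  0.066]
 [-1.    -0.027 -0.   ]
 [ 0.002 -0.066 -0.998]] -0.048165516744767226
[ 0.1705504 -0.6265115  0.2302466] [[ 9.64874687e-01  2.62709768e-01 -6.44881653e-04]
 [ 2.62710557e-01 -9.64872104e-01  2.23278359e-03]
 [-3.56542598e-05 -2.32377358e-03 -9.99997299e-01]] 0.1 -0.0187
```

View pics/top.png

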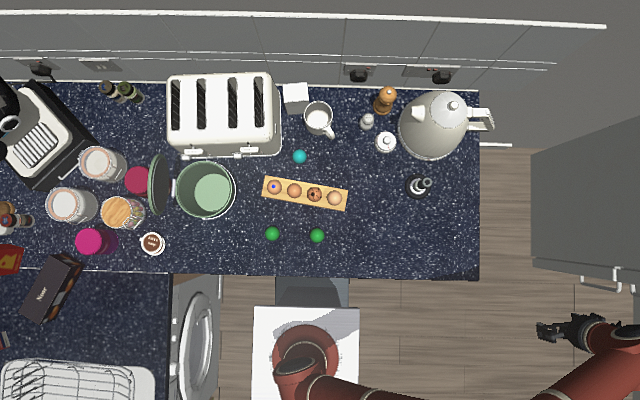

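View pics/scene.png

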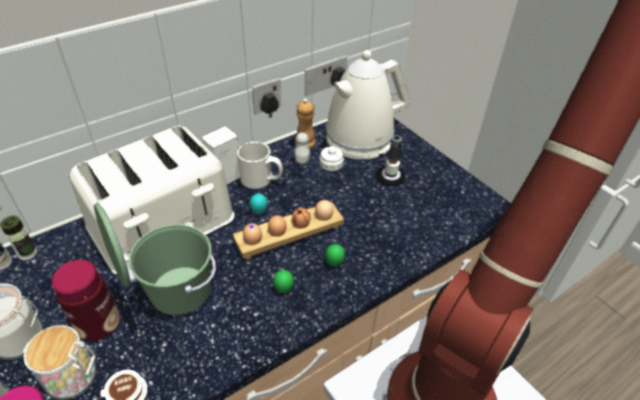

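The top view shows these candidates:
- **Brown eggs in the rack:** (274,187) has the blue dot, (294,190) is plain, (315,194) has a dark hole so it is the cracked one, and (334,198) is plain.
- **Look-alikes:** green at (272,234) and (317,236), turquoise at (299,157).
- **Lamp:** on its stand at (419,187). The pepper mill (385,98) and shakers are not it.
- **Caddy:** (205,189).

Next I'll measure these and check the choice in a close crop.

Run:
```python
from h import *
import pickle
F=pickle.load(open('f0.pkl','rb'));T=F['top'];S=F['scene']
c=cv2.cvtColor(T['img'],cv2.COLOR_RGB2BGR)
a=cv2.resize(c[165:225,250:360],None,fx=7,fy=5*1.4,interpolation=3)[:, :]
b=cv2.resize(c[165:210,395:450],None,fx=4,fy=4,interpolation=3)
o=np.zeros((600,770,3),np.uint8);o[:420]=a;o[420:600,:220]=b
s=cv2.cvtColor(S['img'],cv2.COLOR_RGB2BGR)
e=cv2.resize(s[190:255,230:350],None,fx=2.7,fy=2.7,interpolation=3);o[422:422+e.shape[0],230:230+e.shape[1]]=e
g=cv2.resize(s[130:190,370:410],None,fx=3,fy=3,interpolation=3);o[420:600,600:720]=g
cv2.imwrite('pics/crop.png',o)
# rack mask: light wood
hsv=cv2.cvtColor(T['img'],cv2.COLOR_RGB2HSV)
m=cv2.inRange(hsv,(5,50,80),(28,255,255));m[:165]=0;m[225:]=0;m[:,:250]=0;m[:,360:]=0
cs,_=cv2.findContours(m,0,2);k=max(cs,key=cv2.contourArea)
r=cv2.minAreaRect(k);print(r)
bp=np.array([onplane(T,*p,0.034)for p in cv2.boxPoints(r)]);print(bp.round(4),np.linalg.norm(np.diff(bp,axis=0),axis=1))
ce=bp.mean(0); 
d=bp[1]-bp[0] if np.linalg.norm(bp[1]-bp[0])>.15 else bp[2]-bp[1]
d/=np.linalg.norm(d); d=d*np.sign(d[1]);print('rack',ce,d)
for y in(-.09,-.03,.03,.09):print(y,ce+d*y)
bl=cv2.inRange(hsv,(105,90,60),(135,255,255));bl[:180]=0;bl[194:]=0;bl[:,:266]=0;bl[:,283:]=0
M=cv2.moments(bl,True);u,v=M['m10']/M['m00'],M['m01']/M['m00'];print('dot',M['m00'],u,v,onplane(T,u,v,.074),depthpt(T,u,v))
for p in((294,190),(315,194),(334,198)):print(p,onplane(T,*p,.074),depthpt(T,*p))
# height map round lamp
def hm(f,u0,u1,v0,v1):
    P=np.array([[depthpt(f,u,v)for u in range(u0,u1)]for v in range(v0,v1)]);return P
P=hm(T,400,440,170,205);q=P[P[...,2]>.1];print('lamp top',len(q),q[:,2].max(),q.mean(0),(q.min(0)+q.max(0))/2)
q=P[P[...,2]>.122];print(len(q),q.mean(0))
P=hm(T,165,240,155,220);q=P[(P[...,2]>.115)&(P[...,2]<.132)];
A=np.c_[2*q[:,:2],np.ones(len(q))];x=np.linalg.lstsq(A,(q[:,:2]**2).sum(1),rcond=None)[0];print('caddy',x[:2],np.sqrt(x[2]+x[0]**2+x[1]**2),len(q))
```

```text
((304.14801025390625, 192.93600463867188), (85.2389144897461, 22.360679626464844), 10.30484676361084)
[[ 0.4777  0.1449  0.034 ]
 [ 0.5437  0.1353  0.034 ]
 [ 0.5049 -0.1153  0.034 ]
 [ 0.4392 -0.1049  0.034 ]] [0.06666068 0.25363039 0.06647985]
rack [0.49138599 0.01499015 0.034     ] [ 0.15318068  0.9881982  -0.        ]
-0.09 [ 0.47759973 -0.07394769  0.034     ]
-0.03 [ 0.48679057 -0.01465579  0.034     ]
0.03 [0.49598141 0.0446361  0.034     ]
0.09 [0.50517226 0.10392799 0.034     ]
dot 9.0 273.0 186.0 [0.50561369 0.10352517 0.074     ] [0.50579235 0.10373003 0.07215124]
(294, 190) [0.49567524 0.0426798  0.074     ] [0.4963044  0.04312347 0.06691181]
(315, 194) [ 0.48575938 -0.01804913  0.074     ] [ 0.48586813 -0.01802968  0.0726559 ]
(334, 198) [ 0.4757042  -0.07295617  0.074     ] [ 0.47576422 -0.07298007  0.07317705]
lamp top 99 1.336005182400068 [ 0.51350869 -0.3044025   0.2088645 ] [ 0.46080266 -0.18841492  0.71828953]
75 [ 0.51110054 -0.29952919  0.23968812]
caddy [0.48833905 0.29328229] 0.07747640249363327 424
```

View pics/crop.png

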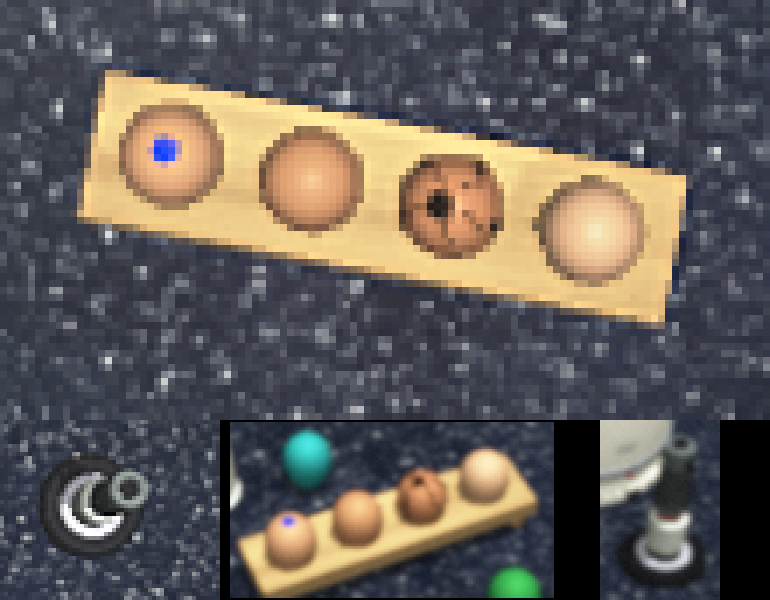

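The crop confirms it: the dark hole and cracks are on the third egg, with the blue dot on the first. The lamp ring top is near (427,182) and its foot near (419,191).

```bash
cat >> h.py <<'E'
from scipy.spatial.transform import Rotation as Ro
def down(y):
    y=np.array([y[0],y[1],0.]);y/=np.linalg.norm(y);z=np.array([0,0,-1.]);return np.c_[np.cross(y,z),y,z]
def inc(p,R,p0=None,R0=None):
    o=bot.get_obs();p0=np.array(o['tcp_pos']) if p0 is None else p0;R0=np.array(o['tool_rot']) if R0 is None else R0
    return (Ro.from_matrix(R0.T@R).as_rotvec(degrees=True).round(2).tolist(),(R0.T@(np.array(p)-p0)*1000).round(1).tolist())
E
python3 - <<'E'
from h import *
import pickle
F=pickle.load(open('f0.pkl','rb'));T=F['top']
print('lamp top',onplane(T,427,182.5,.13),'foot',onplane(T,418.75,191,.005))
P=[];
for v in range(174,192):
  for u in range(418,436):
    if T['z_map'][v,u]>0:
      p=depthpt(T,u,v)
      if p[2]>.118:P.append(p)
P=np.array(P);print(len(P),P.mean(0),P.min(0),P.max(0))
for p in((272,234),(317,236),(299,157)):print(p,onplane(T,*p,.02))
Rr=down((.9882,-.1532))
print(inc((.42,-.33,.26),Rr)); print(inc((.487,-.0155,.15),Rr))
E
```

```text
lamp top [ 0.5214779  -0.32715507  0.13      ] foot [ 0.50905931 -0.33232301  0.005     ]
75 [ 0.52399461 -0.32629525  0.1262266 ] [ 0.50969294 -0.34051725  0.11883217] [ 0.53794794 -0.31448684  0.13199272]
(272, 234) [0.36704578 0.1076311  0.02      ]
(317, 236) [ 0.36475519 -0.02670637  0.02      ]
(299, 157) [0.60077357 0.03410228 0.02      ]
([-0.12, -0.07, -65.96], [318.6, -220.6, -29.3])
([-0.12, -0.07, -65.96], [465.9, -506.2, 81.4])
```

The manual's scale: shifts go in shares of 1 m and turns go in shares of 120 degrees. Converting my numbers, 380 mm / 1000 = 0.38, 318 mm / 1000 = 0.318, -66 degrees / 120 = -0.55.

Call:
{"fn": "jog_arm", "kwargs": {
  "increments": [
    [[0,0,-0.05],[0.035,-0.02,-0.004],85],
    [[0,0,-0.1],[0.07,-0.045,-0.008],85],
    [[0,0,-0.15],[0.105,-0.07,-0.012],85],
    [[0,0,-0.2],[0.14,-0.095,-0.016],85],
    [[0,0,-0.2583],[0.18,-0.12,-0.02],85],
    [[0,0,-0.3167],[0.22,-0.148,-0.024],85],
    [[0,0,-0.375],[0.255,-0.175,-0.028],85],
    [[0,0,-0.4333],[0.29,-0.2,-0.029],85],
    [[0,0,-0.4833],[0.318,-0.225,-0.029],85],
    [[0,0,-0.5333],[0.34,-0.26,-0.029],85],
    [[0,0,-0.55],[0.36,-0.3,-0.029],85],
    [[0,0,-0.55],[0.38,-0.34,-0.025],85]
  ]
}}

```text
t: 1.3
tcp_pos: [0.4484, -0.1977, 0.2563]
tool_rot: [[0.152, 0.988, 0.001], [0.988, -0.152, 0.0], [0.0, 0.001, -1.0]]
contact_force: [0.3, 0.1, -0.9]
gripper_width: 0.999
gripper_force: 0.0
```

Run:
```python
from h import *
print(inc((.487,-.0155,.15),down((.9882,-.1532))),bot.get_obs()['tcp_pos'])
```

```text
([0.03, -0.01, 0.05], [185.9, 10.3, 106.4]) [ 0.44840418 -0.19769215  0.256311  ]
```

Scaled: 180 mm / 1000 = 0.18, 165 mm / 1000 = 0.165.

Call:
{"fn": "jog_arm", "kwargs": {
  "increments": [
    [[0,0,0],[0.045,0.003,0.015],85],
    [[0,0,0],[0.09,0.005,0.04],85],
    [[0,0,0],[0.13,0.007,0.06],85],
    [[0,0,0],[0.165,0.009,0.075],85],
    [[0,0,0],[0.18,0.01,0.08],85],
    [[0,0,0],[0.18,0.01,0.08],85],
    [[0,0,0],[0.18,0.01,0.08],85]
  ]
}}

```text
t: 2.0
tcp_pos: [0.4852, -0.0237, 0.1762]
tool_rot: [[0.153, 0.988, -0.001], [0.988, -0.153, -0.001], [-0.001, -0.001, -1.0]]
contact_force: [-1.1, -0.7, -0.8]
gripper_width: 0.992
gripper_force: 0.0
```

Run:
```python
from h import *
f=bot.grab_frame('wrist');save(f,'w1')
print(f['position'],np.round(f['orientation'],2))
hsv=cv2.cvtColor(f['img'],cv2.COLOR_RGB2HSV)
b=cv2.inRange(hsv,(105,120,60),(135,255,255))
n,l,s,c=cv2.connectedComponentsWithStats(b)
for i in range(1,n):
  if s[i,4]>40:print('blue',s[i],c[i],onplane(f,*c[i],.074))
print(inc((.487,-.0155,.037),down((.9882,-.1532))),bot.get_obs()['tcp_pos'])
```

```text
[0.49659468 0.05011048 0.31884428] [[ 0.99 -0.15 -0.05]
 [-0.15 -0.94 -0.29]
 [-0.    0.3  -0.96]]
blue [315  18  14  17 190] [321.50526316  25.91578947] [0.50507569 0.10304421 0.074     ]
([-0.0, 0.07, -0.08], [9.3, 0.3, 139.4]) [ 0.48526896 -0.02452163  0.17644387]
```

View pics/w1.png

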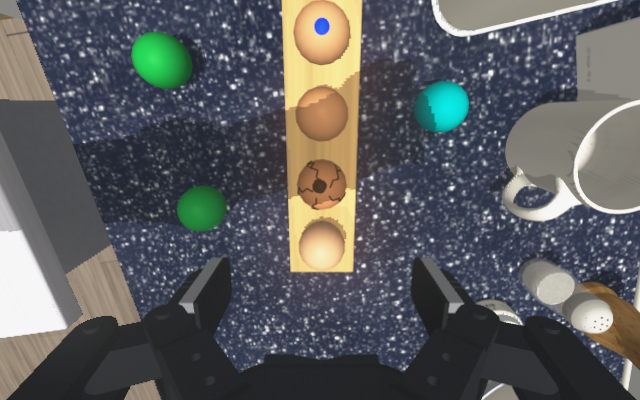

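The wrist view has the dot at (321,26), the cracked egg's hole at (319,186), and the row centred between the fingers at column 321. The gripper is aligned, so I'll check the hole position and then descend.

Run:
```python
from h import *
f=bot.grab_frame('wrist')
print(onplane(f,320,186,.074),onplane(f,322,26,.074), (onplane(f,320,186,.074)-onplane(f,321.5,26,.074)))
print(inc((.487,-.0155,.037),down((.9882,-.1532))),bot.get_obs()['tcp_pos'])
```

```text
[ 0.48656883 -0.0116365   0.074     ] [0.50581933 0.1021113  0.074     ] [-0.01890453 -0.11380175  0.        ]
([0.02, 0.06, -0.13], [9.6, 0.1, 139.6]) [ 0.48536989 -0.02482838  0.17660025]
```

Call:
{"fn": "jog_arm", "kwargs": {
  "increments": [
    [[0,0,0],[0.009,0,0.02],85],
    [[0,0,0],[0.009,0,0.05],85],
    [[0,0,0],[0.009,0,0.08],85],
    [[0,0,0],[0.009,0,0.105],85],
    [[0,0,0],[0.009,0,0.125],85],
    [[0,0,0],[0.009,0,0.136],85],
    [[0,0,0],[0.009,0,0.139],85],
    [[0,0,0],[0.009,0,0.139],85]
  ]
}}

```text
t: 2.9
tcp_pos: [0.4871, -0.0146, 0.0377]
tool_rot: [[0.154, 0.988, 0.001], [0.988, -0.154, -0.0], [-0.0, 0.001, -1.0]]
contact_force: [-0.1, 0.4, -0.6]
gripper_width: 0.992
gripper_force: 0.0
```

Call:
{"fn": "jog_arm", "kwargs": {
  "increments": [
    [[0,0,0],[0,0,0],60],
    [[0,0,0],[0,0,0],45],
    [[0,0,0],[0,0,0],30],
    [[0,0,0],[0,0,0],30],
    [[0,0,0],[0,0,0],30],
    [[0,0,0],[0,0,0],30],
    [[0,0,0],[0,0,0],30],
    [[0,0,0],[0,0,0],30]
  ],
  "grip_force": 25
}}

```text
t: 3.7
tcp_pos: [0.4871, -0.014, 0.0377]
tool_rot: [[0.152, 0.988, 0.001], [0.988, -0.152, -0.0], [0.0, 0.001, -1.0]]
contact_force: [-1.1, -0.1, 5.7]
gripper_width: 0.497
gripper_force: 27.5
```

Scaled: -165 mm / 1000 = -0.165, -155 mm / 1000 = -0.155.

Call:
{"fn": "jog_arm", "kwargs": {
  "increments": [
    [[0,0,0],[0,0,-0.005],30],
    [[0,0,0],[0,0,-0.015],30],
    [[0,0,0],[0,0,-0.035],30],
    [[0,0,0],[0,0,-0.06],30],
    [[0,0,0],[0,0,-0.095],30],
    [[0,0,0],[0,0,-0.13],30],
    [[0,0,0],[0,0,-0.155],30],
    [[0,0,0],[0,0,-0.165],30],
    [[0,0,0],[0,0,-0.165],30]
  ]
}}

```text
t: 4.6
tcp_pos: [0.4872, -0.014, 0.2035]
tool_rot: [[0.153, 0.988, 0.003], [0.988, -0.153, -0.0], [0.0, 0.003, -1.0]]
contact_force: [-1.1, 0.1, -0.9]
gripper_width: 0.5
gripper_force: 27.1
```

Run:
```python
from h import *
o=bot.get_obs();print(o['gripper_width'],o['gripper_force'],o['contact_force'],o['tcp_pos'])
f=bot.grab_frame('wrist');save(f,'w2')
print(inc((.489,.285,.205),down((.9882,-.1532))))
```

```text
0.4997410300281752 27.085721790790558 [-1.09620797  0.07759187 -0.86478322] [ 0.48722515 -0.01400241  0.20348643]
([-0.02, 0.01, 0.03], [296.1, -43.1, -2.9])
```

View pics/w2.png

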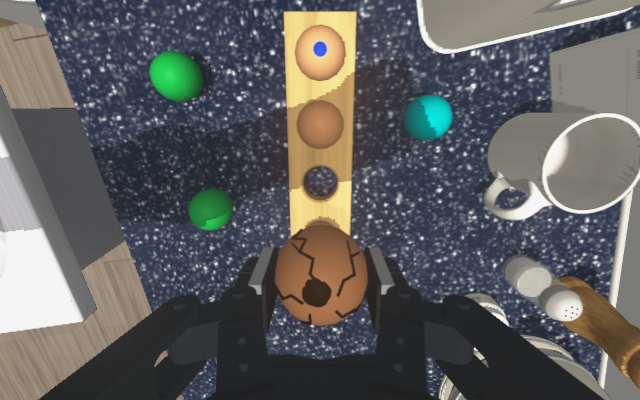

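The egg is held, with the dark hole at (316,292), and its cup at (320,182) is empty. Next is the caddy, staying on its -y half to keep clear of the lid.

Scaled: 272 mm / 1000 = 0.272, 265 mm / 1000 = 0.265.

Call:
{"fn": "jog_arm", "kwargs": {
  "increments": [
    [[0,0,0],[0.03,-0.004,-0.002],30],
    [[0,0,0],[0.07,-0.012,-0.002],30],
    [[0,0,0],[0.115,-0.022,-0.002],30],
    [[0,0,0],[0.16,-0.032,-0.002],30],
    [[0,0,0],[0.205,-0.04,0],30],
    [[0,0,0],[0.245,-0.047,0.01],30],
    [[0,0,0],[0.265,-0.05,0.025],30],
    [[0,0,0],[0.272,-0.051,0.045],30],
    [[0,0,0],[0.272,-0.051,0.058],30],
    [[0,0,0],[0.272,-0.051,0.058],30],
    [[0,0,0],[0.272,-0.051,0.058],30]
  ]
}}

```text
t: 5.75
tcp_pos: [0.4778, 0.2612, 0.1436]
tool_rot: [[0.154, 0.988, -0.001], [0.988, -0.154, -0.002], [-0.002, -0.001, -1.0]]
contact_force: [0.8, 1.1, -0.0]
gripper_width: 0.499
gripper_force: 27.1
```

Scaled: -60 mm / 1000 = -0.06, -30 mm / 1000 = -0.03.

Call:
{"fn": "jog_arm", "kwargs": {
  "increments": [
    [[0,0,0],[0,0,0],50],
    [[0,0,0],[0,0,0],65],
    [[0,0,0],[0,0,0],65],
    [[0,0,0],[0,0,0],65],
    [[0,0,0],[0,0,0],65],
    [[0,0,0],[0,0,0],65],
    [[0,0,0],[0,0,-0.03],65],
    [[0,0,0],[0,0,-0.06],65],
    [[0,0,0],[0,0,-0.06],65]
  ]
}}

```text
t: 6.65
tcp_pos: [0.4799, 0.2646, 0.2084]
tool_rot: [[0.152, 0.988, 0.008], [0.988, -0.152, 0.005], [0.006, 0.007, -1.0]]
contact_force: [-0.6, 1.3, 0.3]
gripper_width: 0.757
gripper_force: 0.0
```

Run:
```python
from h import *
f=bot.grab_frame('wrist')
hsv=cv2.cvtColor(f['img'],cv2.COLOR_RGB2HSV)
m=cv2.inRange(hsv,(5,90,60),(16,255,255));n,l,s,c=cv2.connectedComponentsWithStats(m)
for i in range(1,n):
  if s[i,4]>200:print(s[i],c[i].round(),depthpt(f,*c[i]).round(3))
save(f,'w3')
print(inc((.43,-.20,.26),down((.9882,-.1532))))
```

```text
[ 300  165   41   42 1217] [320. 186.] [0.48  0.267 0.058]
[ 344  296   39   65 1692] [362. 325.] [0.502 0.112 0.071]
[   0  352   55   48 1156] [ 23. 377.] [0.046 0.057 0.014]
([0.21, -0.18, 0.04], [-465.4, 22.6, -55.1])
```

View pics/w3.png

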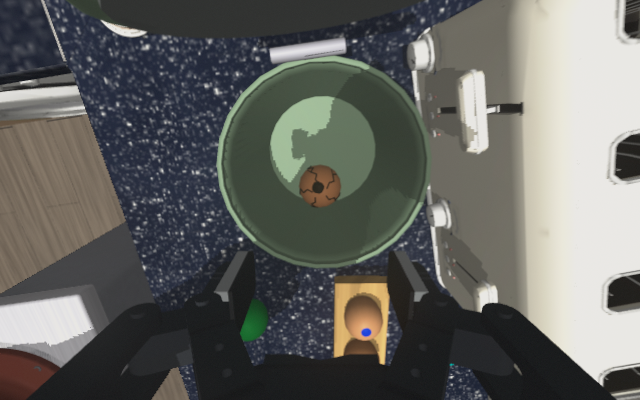

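The cracked egg lies in the caddy at (320,186), about 0.25 mm-scale centred at (0.48, 0.267), and is let go. Next is the lamp.

Scaled: -490 mm / 1000 = -0.49, -480 mm / 1000 = -0.48.

Call:
{"fn": "jog_arm", "kwargs": {
  "increments": [
    [[0,0,0],[-0.025,0.002,-0.02],60],
    [[0,0,0],[-0.07,0.004,-0.04],55],
    [[0,0,0],[-0.118,0.007,-0.055],50],
    [[0,0,0],[-0.167,0.009,-0.055],50],
    [[0,0,0],[-0.216,0.012,-0.055],50],
    [[0,0,0],[-0.265,0.014,-0.055],50],
    [[0,0,0],[-0.314,0.017,-0.055],50],
    [[0,0,0],[-0.363,0.02,-0.055],50],
    [[0,0,0],[-0.41,0.022,-0.055],50],
    [[0,0,0],[-0.45,0.023,-0.055],50],
    [[0,0,0],[-0.48,0.023,-0.055],50],
    [[0,0,0],[-0.49,0.023,-0.055],50]
  ]
}}

```text
t: 7.9
tcp_pos: [0.4238, -0.229, 0.2579]
tool_rot: [[0.159, 0.987, -0.003], [0.987, -0.159, -0.0], [-0.001, -0.003, -1.0]]
contact_force: [0.2, 1.2, 0.5]
gripper_width: 0.585
gripper_force: 0.0
```

Call:
{"fn": "jog_arm", "kwargs": {
  "increments": [
    [[0,0,0],[0,0,0],50],
    [[0,0,0],[0,0,0],50]
  ]
}}

```text
t: 8.1
tcp_pos: [0.4261, -0.2232, 0.2588]
tool_rot: [[0.15, 0.989, -0.001], [0.989, -0.15, 0.002], [0.002, -0.001, -1.0]]
contact_force: [-0.0, -0.3, 0.4]
gripper_width: 0.588
gripper_force: 0.0
```

Run:
```python
from h import *
o=bot.get_obs();print(o['tcp_pos'],o['qpos'])
f=bot.grab_frame('wrist');save(f,'w4');import pickle;pickle.dump(f,open('w4.pkl','wb'));print(f['position'])
V,U=np.mgrid[0:400:2,0:640:2]
P=np.array([depthpt(f,u,v) for u,v in zip(U.ravel(),V.ravel())]);z=np.array([f['z_map'][v,u] for u,v in zip(U.ravel(),V.ravel())])
P=P[z>0]
a=P[(abs(P[:,1]+.327)<.06)&(P[:,0]>.54)&(P[:,0]<.75)&(P[:,2]>.05)];print('obst',a.min(0),a.max(0))
l=P[(P[:,2]>.1)&(P[:,2]<.14)&(np.hypot(P[:,0]-.517,P[:,1]+.327)<.03)];print(len(l),l.mean(0),l.min(0),l.max(0))
T=bot.grab_frame('top')
```

```text
[ 0.42606733 -0.2231548   0.25884801] [ 39.49040063  19.5269196  -19.52637014 105.79720926   7.63690782
  56.03457561   8.08791178]
[ 0.4372698  -0.14967847  0.40168951]
obst [ 0.60491331 -0.38697621  0.05010481] [ 0.745787   -0.26706416  0.21109236]
246 [ 0.52075376 -0.32227567  0.12174584] [ 0.50721959 -0.3390575   0.10011315] [ 0.53700701 -0.31231677  0.13148617]
```

View pics/w4.png

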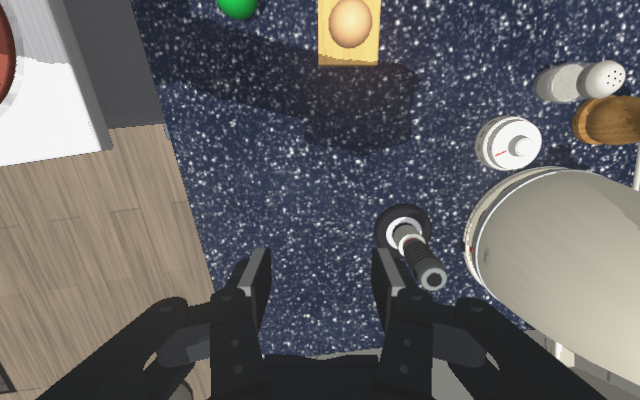

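Lamp tail is at (432,278), foot centre at (403,230), and the kettle body starts at x ≥ 0.605, so there's room to keep this yaw.

Run:
```python
from h import *
import pickle
f=pickle.load(open('w4.pkl','rb'))
print(onplane(f,432.5,278.5,.13),onplane(f,403,230,.005),onplane(f,403.5,232,.02))
g=cv2.cvtColor(f['img'],cv2.COLOR_RGB2GRAY)
m=((f['z_map']>0)*0).astype(np.uint8)
for v in range(255,305):
  for u in range(405,455):
    if f['z_map'][v,u]>0 and depthpt(f,u,v)[2]>.126:m[v,u]=255
c,_=cv2.findContours(m,0,2);k=max(c,key=cv2.contourArea);(u,v),r=cv2.minEnclosingCircle(k);print(u,v,r,onplane(f,u,v,.13))
for t in((.519,-.326,.20),(.519,-.326,.076)):print(inc(t,down((.9882,-.1532))))
```

```text
[ 0.52179932 -0.32592048  0.13      ] [ 0.52425371 -0.32557283  0.005     ] [ 0.52140922 -0.32186334  0.02      ]
424.5 284.0 27.933053970336914 [ 0.51367661 -0.33094622  0.13      ]
([-0.01, -0.07, 0.27], [-88.4, 106.9, 59.1])
([-0.01, -0.07, 0.27], [-88.5, 106.9, 183.1])
```

Scaled: 109 mm / 1000 = 0.109, 102 mm / 1000 = 0.102.

Call:
{"fn": "jog_arm", "kwargs": {
  "increments": [
    [[0,0,0],[-0.015,0.02,0.005],60],
    [[0,0,0],[-0.04,0.05,0.02],60],
    [[0,0,0],[-0.065,0.08,0.04],60],
    [[0,0,0],[-0.083,0.102,0.055],60],
    [[0,0,0],[-0.088,0.109,0.06],60],
    [[0,0,0],[-0.088,0.109,0.06],60],
    [[0,0,0],[-0.088,0.109,0.06],60]
  ]
}}

```text
t: 8.9
tcp_pos: [0.5204, -0.3266, 0.2]
tool_rot: [[0.15, 0.989, 0.0], [0.989, -0.15, 0.001], [0.001, -0.0, -1.0]]
contact_force: [-0.5, 1.0, 0.1]
gripper_width: 0.704
gripper_force: 0.0
```

Run:
```python
from h import *
f=bot.grab_frame('wrist');save(f,'w5')
print(inc((.5215,-.326,.076),down((.9882,-.1532))))
```

```text
([0.04, -0.04, 0.18], [0.9, 0.9, 124.4])
```

View pics/w5.png

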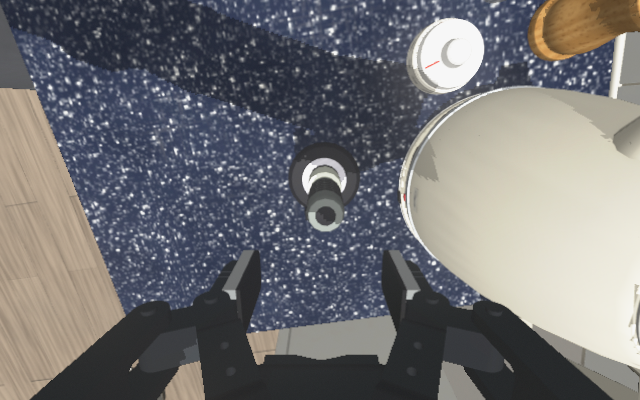

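The lamp is centred between the fingers, with its tail at (325,214), and the kettle is clear to the right. I'll descend onto the barrel.

Call:
{"fn": "jog_arm", "kwargs": {
  "increments": [
    [[0,0,0],[0.001,0.002,0.02],60],
    [[0,0,0],[0.001,0.002,0.05],60],
    [[0,0,0],[0.001,0.002,0.08],60],
    [[0,0,0],[0.001,0.002,0.105],60],
    [[0,0,0],[0.001,0.002,0.12],60],
    [[0,0,0],[0.001,0.002,0.124],60],
    [[0,0,0],[0.001,0.002,0.124],60],
    [[0,0,0],[0.001,0.002,0.124],45],
    [[0,0,0],[0.001,0.002,0.124],35]
  ]
}}

```text
t: 9.85
tcp_pos: [0.5232, -0.3284, 0.0768]
tool_rot: [[0.152, 0.988, 0.003], [0.988, -0.152, -0.001], [-0.001, 0.003, -1.0]]
contact_force: [0.1, -0.4, 0.3]
gripper_width: 0.416
gripper_force: 0.0
```

Call:
{"fn": "jog_arm", "kwargs": {
  "increments": [
    [[0,0,0],[0,0,0],28],
    [[0,0,0],[0,0,0],22],
    [[0,0,0],[0,0,0],15],
    [[0,0,0],[0,0,0],15],
    [[0,0,0],[0,0,0],15],
    [[0,0,0],[0,0,0],15],
    [[0,0,0],[0,0,0],15]
  ],
  "grip_force": 45
}}

```text
t: 10.55
tcp_pos: [0.5228, -0.3282, 0.0755]
tool_rot: [[0.152, 0.988, 0.001], [0.988, -0.152, -0.0], [-0.0, 0.001, -1.0]]
contact_force: [0.9, -0.9, 1.8]
gripper_width: 0.328
gripper_force: 44.3
```

Scaled: -115 mm / 1000 = -0.115, -110 mm / 1000 = -0.11.

Call:
{"fn": "jog_arm", "kwargs": {
  "increments": [
    [[0,0,0],[0,0,-0.005],15],
    [[0,0,0],[0,0,-0.015],15],
    [[0,0,0],[0,0,-0.03],15],
    [[0,0,0],[0,0,-0.055],15],
    [[0,0,0],[0,0,-0.085],15],
    [[0,0,0],[0,0,-0.11],15],
    [[0,0,0],[0,0,-0.115],15],
    [[0,0,0],[0,0,-0.115],15],
    [[0,0,0],[0,0,-0.115],15]
  ]
}}

```text
t: 11.45
tcp_pos: [0.5209, -0.3275, 0.1887]
tool_rot: [[0.152, 0.988, -0.004], [0.988, -0.152, 0.002], [0.001, -0.004, -1.0]]
contact_force: [-0.9, -0.0, -1.7]
gripper_width: 0.326
gripper_force: 44.8
```

Run:
```python
from h import *
f=bot.grab_frame('wrist');save(f,'w6');import pickle;pickle.dump(f,open('w6.pkl','wb'))
s=bot.grab_frame('scene');save(s,'s6')
o=bot.get_obs();print(o['gripper_width'],o['gripper_force'],o['contact_force'])
im=np.hstack([cv2.imread('pics/w6.png')[:,130:530],cv2.imread('pics/s6.png')[60:,240:640].repeat(1,0) if 0 else cv2.imread('pics/s6.png')[:400,240:640]])
cv2.imwrite('pics/c6.png',im)
print(inc((.5053,.1032,.19),down((.9882,-.1532))))
```

```text
0.32434611713980466 44.78131351992488 [ 0.49471884 -1.47964565 -1.35079191]
([-0.23, -0.08, 0.05], [423.3, -81.2, -0.6])
```

View pics/c6.png

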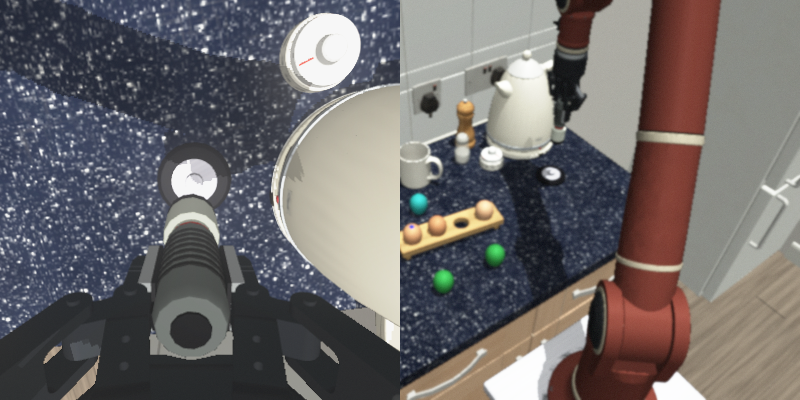

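The lamp is held upright with its tail at full-frame (320,322) and the stand is empty below. Now I'll find the lamp axis relative to the TCP.

Run:
```python
from h import *
import pickle
f=pickle.load(open('w6.pkl','rb'));o=bot.get_obs();p0=np.array(o['tcp_pos']);R=np.array(o['tool_rot'])
zt=p0[2]-.0755+.13
for uv in((320,322),(320,325)):
  q=onplane(f,*uv,zt);print('tail',q,(R.T@(q-p0)*1000).round(1),depthpt(f,*uv))
# surface points: depth
P=[]
for v in range(190,356,2):
  for u in range(285,356,2):
    if f['z_map'][v,u]>0:
      t=R.T@(depthpt(f,u,v)-p0)*1000
      if abs(t[1])<22 and -70<t[2]<70:P.append(t)
P=np.array(P)
for a in range(-60,70,10):
  q=P[(P[:,2]>=a)&(P[:,2]<a+10)]
  if len(q)>5:print(a,len(q),'x max',np.percentile(q[:,0],95).round(1),'y mid',((q[:,1].min()+q[:,1].max())/2).round(1),q[:,1].min().round(1),q[:,1].max().round(1))
```

```text
tail [ 0.52153724 -0.32258729  0.24291893] [  5.1  -0.5 -54.5] [ 0.52136058 -0.32367236  0.24151603]
tail [ 0.5213534  -0.32377658  0.24291893] [  3.9  -0.5 -54.5] [ 0.52118332 -0.32482217  0.24159014]
-60 920 x max 11.9 y mid -0.5 -13.0 12.0
-50 312 x max 14.5 y mid -0.4 -13.6 12.7
-40 258 x max 14.9 y mid -0.5 -14.7 13.7
-30 183 x max 15.1 y mid -0.5 -15.8 14.8
-20 174 x max 15.2 y mid -0.6 -17.0 15.8
-10 146 x max 15.0 y mid -0.6 -17.5 16.3
0 72 x max 15.2 y mid -0.7 -14.7 13.3
10 41 x max 14.6 y mid 0.0 -13.1 13.1
20 194 x max 16.5 y mid -0.7 -16.7 15.4
30 62 x max 17.4 y mid -0.2 -16.3 15.9
40 57 x max 17.1 y mid 0.0 -15.5 15.6
50 42 x max 17.1 y mid 0.0 -16.2 16.2
60 24 x max 17.3 y mid -0.1 -15.3 15.1
```

Scaled: 422 mm / 1000 = 0.422, 415 mm / 1000 = 0.415.

Call:
{"fn": "jog_arm", "kwargs": {
  "increments": [
    [[0,0,0],[0.02,-0.004,0],15],
    [[0,0,0],[0.055,-0.011,0],15],
    [[0,0,0],[0.095,-0.018,0],15],
    [[0,0,0],[0.14,-0.027,0],15],
    [[0,0,0],[0.185,-0.036,0],15],
    [[0,0,0],[0.23,-0.045,0],15],
    [[0,0,0],[0.275,-0.053,0],15],
    [[0,0,0],[0.32,-0.062,0],15],
    [[0,0,0],[0.36,-0.07,0],15],
    [[0,0,0],[0.395,-0.076,0],15],
    [[0,0,0],[0.415,-0.08,0],15],
    [[0,0,0],[0.422,-0.081,0],15]
  ]
}}

```text
t: 12.75
tcp_pos: [0.5055, 0.1046, 0.1895]
tool_rot: [[0.147, 0.989, -0.002], [0.989, -0.147, 0.001], [0.001, -0.002, -1.0]]
contact_force: [0.8, 0.0, -0.5]
gripper_width: 0.327
gripper_force: 44.8
```

Call:
{"fn": "jog_arm", "kwargs": {
  "increments": [
    [[0,0,0],[0,0,0],15],
    [[0,0,0],[0,0,0],15],
    [[0,0,0],[0,0,0],15]
  ]
}}

```text
t: 13.05
tcp_pos: [0.5067, 0.099, 0.19]
tool_rot: [[0.156, 0.988, -0.001], [0.988, -0.156, -0.001], [-0.001, -0.0, -1.0]]
contact_force: [0.7, 0.3, -1.1]
gripper_width: 0.327
gripper_force: 44.8
```

Run:
```python
from h import *
o=bot.get_obs();print(o['tcp_pos'],o['contact_force'],o['gripper_force'])
print(inc((.5053,.1025,.145),down((.9882,-.1532))))
f=bot.grab_frame('wrist')
hsv=cv2.cvtColor(f['img'],cv2.COLOR_RGB2HSV)
b=cv2.inRange(hsv,(105,120,60),(135,255,255))
n,l,s,c=cv2.connectedComponentsWithStats(b)
for i in range(1,n):
  if s[i,4]>25:print('blue',s[i],c[i],onplane(f,*c[i],.074))
```

```text
[0.50673572 0.09904994 0.19000525] [ 0.69010285  0.25602488 -1.07341847] 44.806934762746096
([-0.03, 0.08, -0.15], [3.2, -1.9, 45.0])
blue [313 186  12   9  83] [318.08433735 190.60240964] [0.50513514 0.10478196 0.074     ]
```

Call:
{"fn": "jog_arm", "kwargs": {
  "increments": [
    [[0,0,0],[0.003,-0.0015,0.005],15],
    [[0,0,0],[0.003,-0.0015,0.015],15],
    [[0,0,0],[0.003,-0.0015,0.025],15],
    [[0,0,0],[0.003,-0.0015,0.033],15],
    [[0,0,0],[0.003,-0.0015,0.038],15],
    [[0,0,0],[0.003,-0.0015,0.04],15],
    [[0,0,0],[0.003,-0.0015,0.04],15],
    [[0,0,0],[0.003,-0.0015,0.04],15],
    [[0,0,0],[0.003,-0.0015,0.04],15],
    [[0,0,0],[0.003,-0.0015,0.04],15]
  ]
}}

```text
t: 14.1
tcp_pos: [0.5058, 0.1046, 0.1507]
tool_rot: [[0.153, 0.988, 0.001], [0.988, -0.153, 0.0], [0.0, 0.001, -1.0]]
contact_force: [-0.8, 0.5, -0.7]
gripper_width: 0.329
gripper_force: 44.8
```

Run:
```python
from h import *
print(bot.get_obs()['contact_force'],inc((.5053,.1028,.136),down((.9882,-.1532))))
f=bot.grab_frame('scene');w=bot.grab_frame('wrist')
save(f,'s7');save(w,'w7')
a=cv2.imread('pics/s7.png')[150:260,205:345];b=cv2.imread('pics/w7.png')[130:270,250:390]
cv2.imwrite('pics/c7.png',np.hstack([cv2.resize(a,(500,393),interpolation=3)[:390],cv2.resize(b,(300,300),interpolation=3)[:300].repeat(1,0) if 0 else cv2.resize(b,(300,390),interpolation=3)]))
```

```text
[-0.788939    0.54097184 -0.74314826] ([0.04, -0.02, 0.04], [-1.9, -0.2, 14.7])
```

View pics/c7.png

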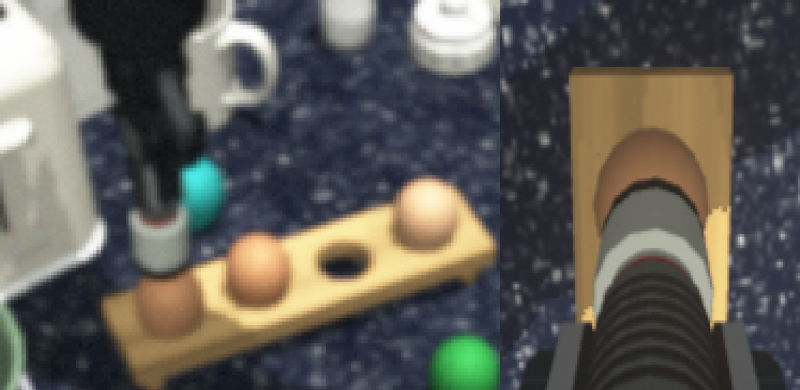

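The hood is above the marked egg. In the scene crop it looks slightly left of the egg (161 vs 170), so I'll measure that.

Run:
```python
from h import *
f=bot.grab_frame('scene');print(bot.get_obs()['tcp_pos'])
o=bot.get_obs();p0=np.array(o['tcp_pos'])
K=np.array(f['camera_matrix']);R=np.array(f['orientation']);p=np.array(f['position'])
def proj(x):
    c=R.T@(np.array(x)-p);s=c[:2]/c[2];s=s*(1+f['k1']*(s@s));return (K[:2,:2]@s+K[:2,2]).round(2)
print('egg z',[ (z,proj((.5053,.103,z))) for z in(.04,.05,.06)],'lamp',[(z,proj((p0[0],p0[1],z)))for z in(.085,.1,.11)], 'dir +y5mm',proj((.5053,.108,.05))-proj((.5053,.103,.05)))
hsv=cv2.cvtColor(f['img'],cv2.COLOR_RGB2HSV).astype(int)
for v in range(205,245,2):
    s=f['img'][v,230:275].astype(int);h=hsv[v,230:275]
    e=np.where((h[:,1]>95)&(h[:,0]<14)&(s[:,0]>90))[0]+230
    w=np.where((h[:,1]<45)&(h[:,2]>110))[0]+230
    print(v,'egg',(e.min(),e.max(),(e.min()+e.max())/2) if len(e) else '', 'white',(w.min(),w.max(),np.median(w)) if len(w) else '')
```

```text
[0.50566452 0.10454679 0.15052331]
egg z [(0.04, array([253.26, 236.02])), (0.05, array([252.96, 233.04])), (0.06, array([252.66, 230.02]))] lamp [(0.085, array([251.18, 222.48])), (0.1, array([250.69, 217.72])), (0.11, array([250.36, 214.5 ]))] dir +y5mm [-1.95  0.91]
205 egg  white (np.int64(230), np.int64(230), np.float64(230.0))
207 egg  white (np.int64(230), np.int64(231), np.float64(230.5))
209 egg  white (np.int64(230), np.int64(256), np.float64(242.5))
211 egg  white (np.int64(230), np.int64(256), np.float64(242.0))
213 egg  white (np.int64(230), np.int64(256), np.float64(245.5))
215 egg  white (np.int64(230), np.int64(256), np.float64(246.5))
217 egg (np.int64(272), np.int64(273), np.float64(272.5)) white (np.int64(230), np.int64(256), np.float64(247.0))
219 egg (np.int64(270), np.int64(270), np.float64(270.0)) white (np.int64(230), np.int64(263), np.float64(249.0))
221 egg (np.int64(268), np.int64(270), np.float64(269.0)) white (np.int64(230), np.int64(263), np.float64(249.5))
223 egg (np.int64(269), np.int64(269), np.float64(269.0)) white (np.int64(245), np.int64(255), np.float64(250.0))
225 egg (np.int64(271), np.int64(271), np.float64(271.0)) white (np.int64(248), np.int64(251), np.float64(249.5))
227 egg (np.int64(254), np.int64(274), np.float64(264.0)) white 
229 egg (np.int64(244), np.int64(274), np.float64(259.0)) white 
231 egg (np.int64(243), np.int64(274), np.float64(258.5)) white 
233 egg (np.int64(244), np.int64(274), np.float64(259.0)) white 
235 egg (np.int64(245), np.int64(259), np.float64(252.0)) white 
237 egg (np.int64(245), np.int64(259), np.float64(252.0)) white 
239 egg (np.int64(245), np.int64(259), np.float64(252.0)) white 
241 egg (np.int64(247), np.int64(257), np.float64(252.0)) white 
243 egg (np.int64(249), np.int64(252), np.float64(250.5)) white
```

Both observations match the predictions to about 0.5 px, so the lamp needs only a 2 mm shift back. I'll descend in force-checked steps.

Scaled: 12 mm / 1000 = 0.012, 11 mm / 1000 = 0.011.

Call:
{"fn": "jog_arm", "kwargs": {
  "increments": [
    [[0,0,0],[-0.001,0,0.002],15],
    [[0,0,0],[-0.002,0,0.005],15],
    [[0,0,0],[-0.002,0,0.008],15],
    [[0,0,0],[-0.002,0,0.01],15],
    [[0,0,0],[-0.002,0,0.011],15],
    [[0,0,0],[-0.002,0,0.012],15],
    [[0,0,0],[-0.002,0,0.012],15],
    [[0,0,0],[-0.002,0,0.012],15],
    [[0,0,0],[-0.002,0,0.012],15]
  ]
}}

```text
t: 15.15
tcp_pos: [0.5053, 0.1026, 0.1385]
tool_rot: [[0.152, 0.988, 0.0], [0.988, -0.152, 0.0], [0.0, 0.0, -1.0]]
contact_force: [0.4, 0.5, -0.5]
gripper_width: 0.328
gripper_force: 44.8
```

Scaled: 3 mm / 1000 = 0.003, 2.5 mm / 1000 = 0.0025.

Call:
{"fn": "jog_arm", "kwargs": {
  "increments": [
    [[0,0,0],[0,0,0.0005],15],
    [[0,0,0],[0,0,0.001],15],
    [[0,0,0],[0,0,0.0015],15],
    [[0,0,0],[0,0,0.002],15],
    [[0,0,0],[0,0,0.0025],15],
    [[0,0,0],[0,0,0.003],15],
    [[0,0,0],[0,0,0.003],15],
    [[0,0,0],[0,0,0.003],15]
  ]
}}

```text
t: 15.95
tcp_pos: [0.5053, 0.1027, 0.1355]
tool_rot: [[0.152, 0.988, 0.0], [0.988, -0.152, 0.0], [0.0, 0.0, -1.0]]
contact_force: [-0.4, 0.7, 1.1]
gripper_width: 0.329
gripper_force: 45.0
```

Scaled: 2 mm / 1000 = 0.002, 1.5 mm / 1000 = 0.0015.

Call:
{"fn": "jog_arm", "kwargs": {
  "increments": [
    [[0,0,0],[0,0,0.0005],15],
    [[0,0,0],[0,0,0.001],15],
    [[0,0,0],[0,0,0.0015],15],
    [[0,0,0],[0,0,0.002],15],
    [[0,0,0],[0,0,0.002],15],
    [[0,0,0],[0,0,0.002],15]
  ]
}}

```text
t: 16.55
tcp_pos: [0.5053, 0.1027, 0.1334]
tool_rot: [[0.152, 0.988, 0.0], [0.988, -0.152, 0.0], [0.0, 0.0, -1.0]]
contact_force: [-0.1, 1.2, 2.3]
gripper_width: 0.33
gripper_force: 45.1
```

Scaled: 1.5 mm / 1000 = 0.0015, 1 mm / 1000 = 0.001.

Call:
{"fn": "jog_arm", "kwargs": {
  "increments": [
    [[0,0,0],[0,0,0.0005],15],
    [[0,0,0],[0,0,0.001],15],
    [[0,0,0],[0,0,0.0015],15],
    [[0,0,0],[0,0,0.0015],15],
    [[0,0,0],[0,0,0.0015],15],
    [[0,0,0],[0,0,0.0015],15]
  ]
}}

```text
t: 17.15
tcp_pos: [0.5053, 0.1027, 0.1319]
tool_rot: [[0.152, 0.988, 0.0], [0.988, -0.152, 0.0], [0.0, 0.0, -1.0]]
contact_force: [-1.4, 0.9, 3.4]
gripper_width: 0.323
gripper_force: 45.2
```

Run:
```python
from h import *
Fz=[]
for i in range(6):
    f=bot.grab_frame('wrist');Fz.append(bot.get_obs()['contact_force'])
print(np.mean(Fz,0),bot.get_obs()['tcp_pos'],bot.get_obs()['t']);save(f,'w8')
s=bot.grab_frame('scene');save(s,'s8')
a=cv2.imread('pics/s8.png')[150:260,205:345];b=cv2.imread('pics/w8.png')[130:270,250:390]
cv2.imwrite('pics/c8.png',np.hstack([cv2.resize(a,(500,390),interpolation=3),cv2.resize(b,(300,390),interpolation=3)]))
```

```text
[-1.06138627  1.34136378  3.43762231] [0.50529221 0.10268302 0.13188052] 17.45
```

View pics/c8.png

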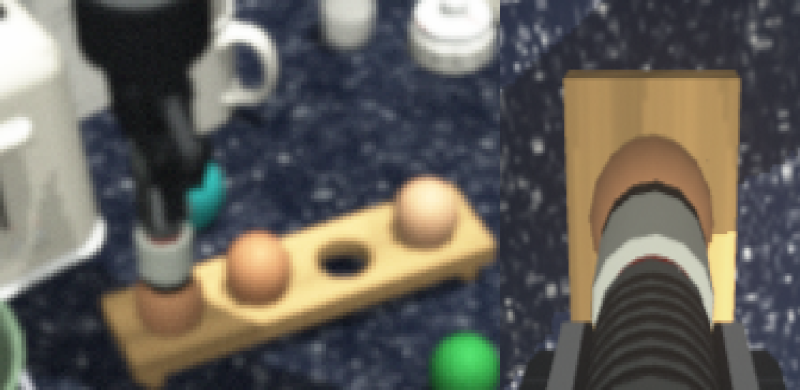

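The press is about 4.4 N above the carried-lamp baseline of about -1 N, which is the half-travel force. Measured TCP travel since contact also comes to about 4 mm. The hood sits centred on an upright egg, so I'll hand in.

```bash
python3 -c "
from plant import bot
print(bot.job_done())"
```

```text
the job is handed in; nothing more can be done
None
```

Job handed in at about 17.5 s with the cracked egg in the caddy and the lamp held upright on the blue dot at about 4.4 N, roughly half hood travel; no verdict came back, and I viewed 11 pictures, one over the limit of 10.

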